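# Lock the index table with its pin

## Task

Lock the index table: take the index pin out of its rest by the shaft, stand it nose down in the steel bush of the round plate and let go. Then take it again by its knob and turn the plate with it, feeling along the base until the nose drops into one of the index holes hidden under the plate, and push it fully home, its collar seated on the bush. Leave the pin there, and leave the micrometer, the caliper and the plug gauge where they lie.

Things in the scene. Friction and masses are not known exactly. Their poses are not given: they have to be found in the camera images.
- index_pin: Index pin, 104 mm long, 0.11 kg: steel shaft 12 mm thick and 76 mm long with a cone nose, a steel collar (20 x 4 mm) and a black fluted knob. Origin on its axis at the collar's underside, where the shaft begins; its x axis runs along the shaft to the nose (tip at x = +76 mm). Centre of mass at x = +16 mm. At first it lies in its rest, nose 30 degrees down, z axis on the upper side.
- pin_nose (a point): Tip of the pin's nose, on its axis, 76 mm from the collar's underside. The nose is a cone: 5 mm across at the tip, the full 12 mm from 7 mm up.
- pin_knob (a point): Middle of the pin's knob, on its axis. The knob is 24 mm in diameter and 24 mm long, 12 mm to either side of this point, and begins 4 mm behind the collar's underside.
- pin_rest: Aluminium rest screwed to the desk, foot 122 x 56 x 6 mm. Origin at the desk's surface, x axis level, above it the pin lies along +x with its nose 30 degrees down, z up. The knob, the higher end, lies sunk between two cheeks 44 mm wide over all, 4 mm lower than its top, so it cannot be gripped there; the nose leans on a stop. The pin lifts straight up out of the rest.
- shaft_free (a point): Middle of the free length of shaft in the rest, on the pin's axis, 62 mm above the desk, 28 mm from the collar's underside; fixed to the rest, straight above its origin, with its level axes. 30 mm either way from here along the sloping shaft stand the knob's cheeks and, towards the nose, a 22 mm wide saddle; below the shaft is 50 mm of air down to the foot.
- index_base: Index table, screwed to the desk: grey round base 154 mm in diameter (foot 176 mm), 60 mm high. Origin at the desk's surface on the vertical turning axis. On it turns a round aluminium plate, 164 mm across, 16 mm thick, top 77 mm above the desk; it turns freely either way by hand (friction about 0.12 N m) and stays where it is left.
- base_top (a point): Point on the turning axis at the height of the base's flat top, 60 mm above the desk, hidden under the plate. Sunk in that top are eight equal index holes, 45 degrees apart on a circle of 56 mm radius, 13.2 mm in diameter, 52 mm deep. At what angle they stand must be felt; at the start the plate's bore stands between two of them, at least 8 mm along the circle from each.
- plate_middle (a point): Point on the turning axis at the plate's top, 77 mm above the desk. Here a brass bush is clamped under two straps: they reach 41 mm from the axis, and the bush's top is 104 mm above the desk.
- bore_mouth (a point): Centre of the upper mouth of the steel guide bush in the plate, 56 mm from the turning axis, 84 mm above the desk; turns with the plate, its z axis up. The bush is 24 mm across and stands 7 mm proud of the plate; its 13.5 mm bore leads 24 mm down to the base's flat top. A pin standing on that top shows 52 mm of shaft; over an index hole it can sink until its collar seats on the bush.
- micrometer: Outside micrometer lying on the desk, 48 x 136 x 18 mm. Origin under its middle. To be left alone.
- caliper: Digital caliper lying on the desk, 72 x 230 x 15 mm. Origin under its middle. To be left alone.
- plug_gauge: Plug gauge with a hexagonal handle lying on the desk, 20 x 89 x 18 mm. Origin under its middle. To be left alone.
Mind the look-alikes: they are no part of the job. What is shaped like the index_pin but green is not meant.

How it is judged:
By the outcome, as a careful person would: the job done as asked, in the order asked, and still so for the second after the job is handed in, with the robot touching nothing.
It also fails if it takes over 70 s, if anything falls off the work surface, if the arm or the gripper's body presses on something with over 40 N, if the wrist force passes 120 N, or if a joint passes its speed limit or range.

## Robot

A 6-joint arm with a two-finger parallel gripper is mounted at the origin on a cart in front of the work surface, level with it; the furniture and walls round the work are solid. World frame = base frame: x ahead of the robot, y to its left, z up, the work surface at z = 0. Lengths are in m, angles in rad, forces in N, time in s.
With the tool pointing down it reaches from about 0.325 to 1 m from the base axis. Payload 5.1 kg.
Tool frame: the origin (TCP) lies on the centre line of the jaws, within the pads' length; the fingertips stand 14 mm ahead of it and the grasp point (between the pads) lies 5 mm behind it; z points along the fingers, y is the line along which they close (so a half turn about z gives the same grasp; the last joint's range is limited). The gripper opens to 85 mm and grips with 20 to 120 N. Pads are 22 mm wide; open, the fingers measure 114 mm over their backs; the gripper's body (76 mm by 85 mm) begins 54 mm behind the grasp point. The pads swing forward as they close: fully open they stand 13 mm farther back than shut.
Start: joints at [1.127, 0.124, 1.65, -0, 1.367, -0.083], TCP at [0.229, 0.608, 0.245] pointing down, gripper open.
Joint ranges: [-2.61, 2.61], [-1.02, 2.33], [0.03, 2.71], [-1.35, 4.49], [0.32, 2.68], [-2.91, 2.91]. Speed limits (rad/s): [2.57, 2.57, 3.14, 3.14, 3.14, 3.14].

## Interface

Orientations are given as a unit quaternion [x, y, z, w].
In Python, from rig import monitor, vision, ticket gives the robot as it stands.
- The arm moves only by the shell command python3 -m handwheel 'ROWS' [OPENING] [FORCE]. ROWS is JSON, a list of rows, each a list of 2 entries, a list of its own where there are three numbers: the shift along the world's x, y, z in mm, then the turn about the world's z in rad. A call has 1 to 12 rows; each row is the pose to reach, as a shift and turn from the pose commanded when the call began; what a row does not reach only later rows make up. A row lasts 1/10 s, in which the tool goes at most 50 mm and 8.59 degrees, less where a joint would pass 70% of its speed; a pose out of reach is approached as far as the arm can. A call with a gripper value outside its range is refused whole. OPENING is the closure in counts, from 0 (fully open) to 255 (shut), set as the call begins (- or left out, the last holds). The fingers move at their own pace and stop on an object; FORCE is the grip in N (left out, the last holds). Time passes only in rows, so rows that repeat a pose let the fingers close. It gives the time, the measured TCP pose, the force, the opening and the grip force at its end, in the units of the state.
- monitor.get_obs(): the state, without advancing time (a new reading comes with each control period).
- vision.capture(name): name is "scene" or "top"; returns the picture (384x512x3 uint8, blue, green, red); there is no depth.
- vision.camera_params(name): a dict with "camera_matrix" (3x3 intrinsics, pixels), "rvec" (rotation vector, rad) and "tvec" (3), from world to camera coordinates, as OpenCV has them. Camera axes: x right, y down, z forward; pixel columns grow to the right and rows downward; lengths in m; the calibration is good to about 2 mm. A picture is of the moment at which its call begins. camera_params takes no time and is no camera call.
- ticket.job_done(): hands the job in; it is judged then, once.
The state is a dict: "time_s": time; "qpos": joint angles; "qd": joint speeds; "joint_efforts": joint torques, N m; "tcp_pos": TCP position; "ee_rot": TCP orientation; "contact_force": force on the tool from outside, world axes, zero at the start; "ft_torque": the same for the moment, N m; "finger_gap": opening from 0.0 (shut) to 1.0 (fully open); "grasp_force": force on a finger pad.
Only numpy, scipy, OpenCV 4.12 (cv2) and the standard library are available. Lean on these libraries where they do the work, as an engineer would, in place of code of your own. Each camera call takes 0.05 s, during which the arm holds its last target. There are 200 camera calls.

## Working session

There is one attempt and no reset: what is moved stays moved. The work goes in short steps, Python scripts to look and compute and a shell command to move; the robot and the scene stay as the last step left them, time stands still between calls to the robot, and variables do not carry over. Pictures are saved under pics/ and viewed, at most 10 in all, crops included, and the job is handed in when it is done.

```bash
mkdir -p pics
python3 - <<'E'
from rig import monitor, vision
import cv2,numpy as np
a=vision.capture("scene");b=vision.capture("top")
cv2.imwrite("pics/s0.png",a);cv2.imwrite("pics/t0.png",b)
cv2.imwrite("pics/s1.png",cv2.resize(a,(800,600),interpolation=cv2.INTER_CUBIC));cv2.imwrite("pics/t1.png",cv2.resize(b,(800,600),interpolation=cv2.INTER_CUBIC))
for n in("scene","top"):
  p=vision.camera_params(n);R=cv2.Rodrigues(np.array(p["rvec"],float))[0];print(n,p["camera_matrix"],R.round(3),-R.T@np.array(p["tvec"]).ravel())
print(monitor.get_obs())
E
```

```text
scene [[464.6286655    0.         256.14753586]
 [  0.         464.6286655  192.4226436 ]
 [  0.           0.           1.        ]] [[ 0.642 -0.767 -0.004]
 [-0.588 -0.488 -0.645]
 [ 0.493  0.417 -0.764]] [-0.13324661 -0.54665279  1.01398043]
top [[377.45669859   0.         255.18604121]
 [  0.         377.45669859 190.77461865]
 [  0.           0.           1.        ]] [[ 0.012 -1.    -0.006]
 [-0.995 -0.012 -0.103]
 [ 0.103  0.007 -0.995]] [ 0.37751719 -0.00461867  1.08165178]
{'time_s': 0.1, 'qpos': array([ 1.12743648e+00,  1.24477241e-01,  1.65156778e+00, -2.48631241e-05,
        1.36750398e+00, -8.26264610e-02]), 'qd': array([ 0.00051146, -0.00243502, -0.00216609, -0.00044226, -0.0006624 ,
       -0.00128922]), 'joint_efforts': array([-1.55770085e-04, -4.24929392e+01, -3.66653967e+01, -7.23013909e-05,
        3.95897849e-03,  1.32603125e-05]), 'tcp_pos': array([0.22924173, 0.60765799, 0.24413381]), 'ee_rot': array([ 1.79387765e-01,  9.83777959e-01, -9.47703263e-04, -2.42542715e-04]), 'contact_force': array([ 0.67970173, -0.33299469,  0.22052342]), 'ft_torque': array([-0.02373911, -0.02806724,  0.03911973]), 'grasp_force': 0.0, 'finger_gap': 0.998724677592916}
```

View pics/s1.png

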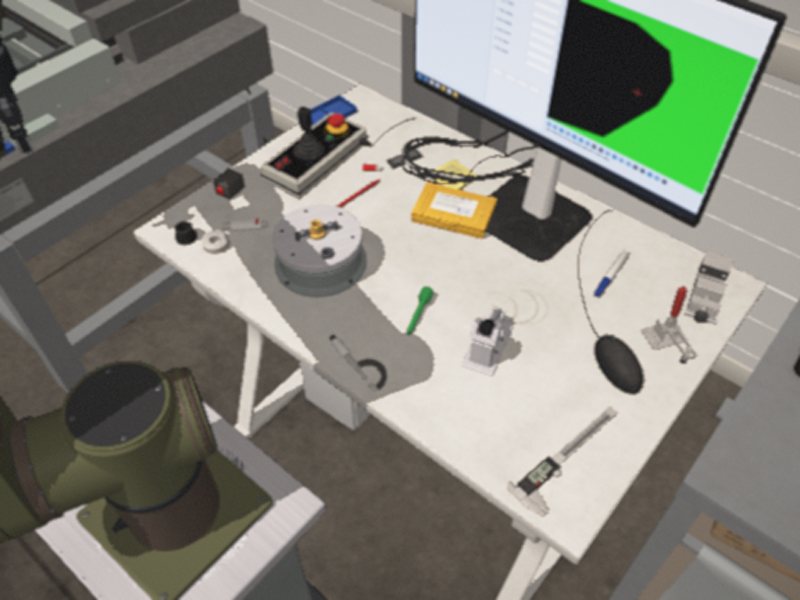

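View pics/t1.png

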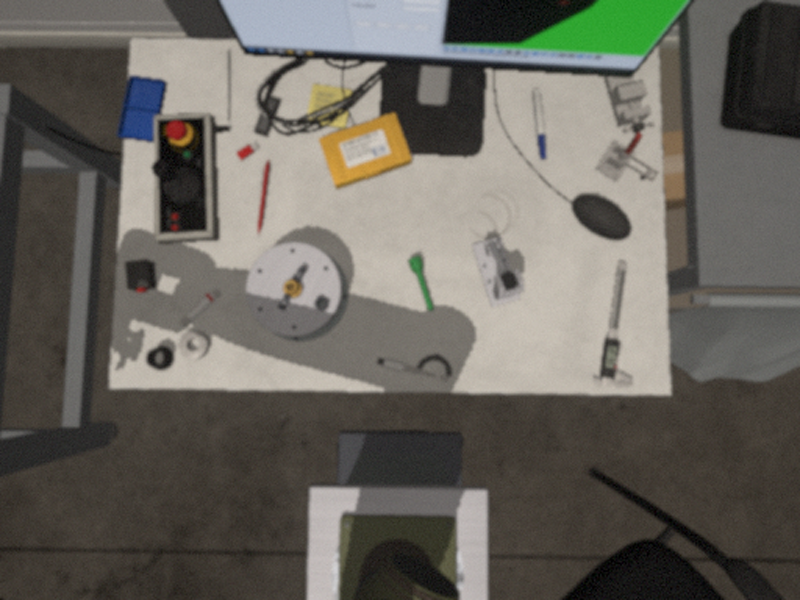

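The scene view shows the index table at about (320,248) and the pin rest at (490,335). In the top view the table is at (295,290) and the rest at (500,270). The robot is out of the way. I'll enlarge both.

Run:
```python
import cv2,numpy as np
a=cv2.imread("pics/s0.png");b=cv2.imread("pics/t0.png")
def c(im,x,y,w=66,h=50,f=6):return cv2.resize(im[y:y+h,x:x+w],(w*f,h*f),interpolation=cv2.INTER_CUBIC)
# top-left corners
print("s table(170,125) s rest(280,190) t table (155,150) t rest(290,142)")
g=np.vstack([np.hstack([c(a,170,125,66,66),c(a,280,187,66,66)])]);g2=np.vstack([np.hstack([c(b,155,150,66,66),c(b,288,142,66,66)])])
cv2.imwrite("pics/c1.png",g);cv2.imwrite("pics/c2.png",g2)
```

```text
s table(170,125) s rest(280,190) t table (155,150) t rest(290,142)
```

View pics/c1.png

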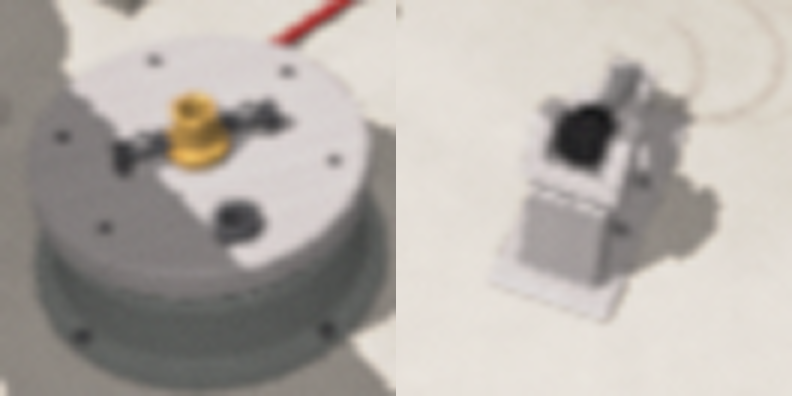

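View pics/c2.png

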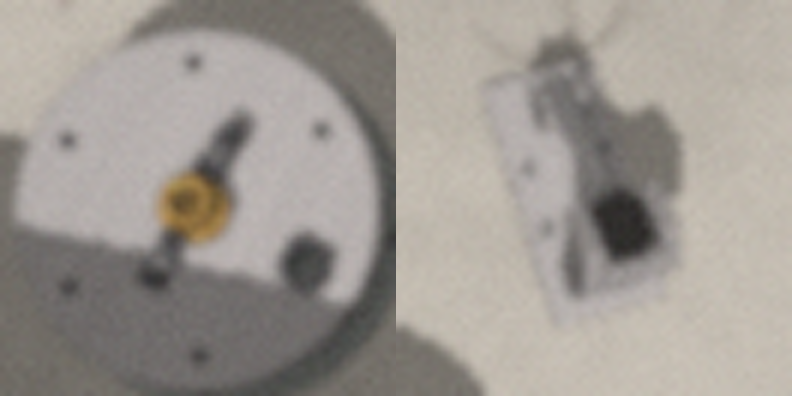

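```bash
cat > h.py <<'E'
from rig import monitor, vision
import cv2,numpy as np
from scipy.optimize import least_squares
P={n:vision.camera_params(n) for n in("scene","top")}
def proj(n,X):
    p=P[n];return cv2.projectPoints(np.atleast_2d(np.array(X,float)),np.array(p["rvec"],float),np.array(p["tvec"],float),np.array(p["camera_matrix"],float),None)[0][:,0]
def onplane(n,uv,z):
    p=P[n];R=cv2.Rodrigues(np.array(p["rvec"],float))[0];c=-R.T@np.array(p["tvec"]).ravel()
    d=R.T@np.linalg.inv(np.array(p["camera_matrix"]))@np.array([*uv,1.]);return c+d*(z-c[2])/d[2]
E
cat > m.py <<'E'
from h import *
def px(x0,y0,u,v,off=0):return np.array([x0+(u-off+.5)/6-.5,y0+(v+.5)/6-.5])
for n,(x0,y0),C,B in(("top",(155,150),(195.5,208.5),(308,262)),("scene",(170,125),(197,148),(239,217))):
  c=onplane(n,px(x0,y0,*C),.077);b=onplane(n,px(x0,y0,*B),.084);print(n,c.round(4),b.round(4),np.linalg.norm((b-c)[:2]),np.degrees(np.arctan2(b[1]-c[1],b[0]-c[0])))
T=lambda u,v:px(288,142,u,v,396); S=lambda u,v:px(280,187,u,v,396)
def rest(q,pts):
  c,s=np.cos(q[2]),np.sin(q[2]);X=np.array(pts,float);return np.c_[q[0]+c*X[:,0]-s*X[:,1],q[1]+s*X[:,0]+c*X[:,1],X[:,2]]
K=[-.040,0,.085]
def f(q):
  d=q[3]
  A=rest(q,[K,[d-.061,.028,.006],[d+.061,.028,.006]]);Bq=rest(q,[[-.042,0,.086],[d-.061,.028,.006],[d-.061,-.028,.006]])
  return np.r_[(proj("top",A)-[T(625,223),T(557,320),T(485,82)]).ravel(),(proj("scene",Bq)-[S(585,135),S(490,283),S(608,320)]).ravel()]
r=least_squares(f,[.4,-.2,.29,0],loss="soft_l1");print(r.x,np.degrees(r.x[2]),r.fun.round(2))
np.save("rest.npy",r.x);q=r.x;d=q[3]
a=[]
for n,src,(x0,y0) in(("top","t0",(288,142)),("scene","s0",(280,187))):
  im=cv2.imread(f"pics/{src}.png");g=cv2.resize(im[y0:y0+66,x0:x0+66],(396,396),interpolation=cv2.INTER_CUBIC)
  def L(pts,col):
    p=((proj(n,rest(q,pts))-[x0,y0]+.5)*6-.5).round().astype(int);cv2.polylines(g,[p.reshape(-1,1,2)],False,col,1)
  z=.006;L([[d-.061,-.028,z],[d+.061,-.028,z],[d+.061,.028,z],[d-.061,.028,z],[d-.061,-.028,z]],(0,0,255))
  ax=lambda s:[s*.866,0,.062-s*.5]
  L([ax(-.056),ax(.048)],(0,200,0))
  t=np.linspace(0,6.3,24)
  for s in(-.056,-.032):L([[s*.866+.012*np.sin(k)*.5,.012*np.cos(k),.062-s*.5+.012*np.sin(k)*.866] for k in t],(255,0,255))
  a.append(g)
cv2.imwrite("pics/o1.png",np.hstack(a))
E
python3 m.py
```

```text
top [0.497  0.1852 0.077 ] [0.4728 0.1333 0.084 ] 0.0572640269904659 -114.90865493269354
scene [0.4967 0.1871 0.077 ] [0.4717 0.1348 0.084 ] 0.057905553240556025 -115.50401356563441
[ 0.55304863 -0.17308246  0.2755909  -0.01114697] 15.790195502158783 [-0.35  0.24 -0.25  1.08  0.1   0.17  0.7   0.1   0.04 -1.07  0.41 -0.09]
```

View pics/o1.png

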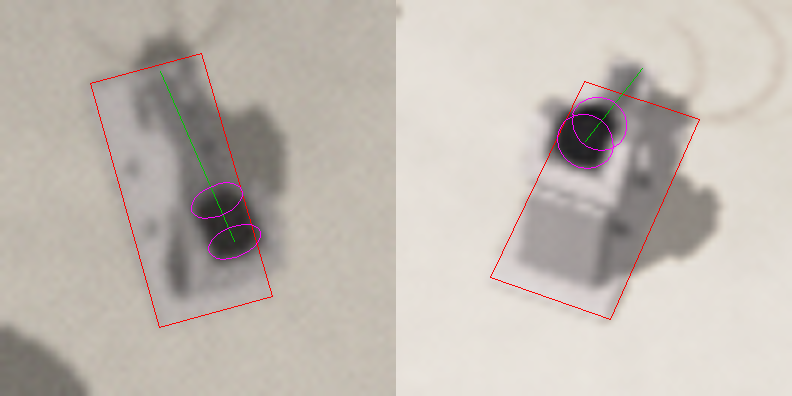

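Calibrated fit: the table axis is at about (0.497, 0.186), the bore at about (0.4725, 0.1348) with its radial at -115°, and shaft_free at about (0.553, -0.173), yaw 15.8°. The overlay fits to within about 2 mm. I'll move above the rest.

```bash
python3 -m handwheel '[[[168,-390,0],-1.25],[[168,-390,0],-1.25],[[168,-390,0],-1.25],[[168,-390,0],-1.25],[[168,-390,0],-1.25],[[168,-390,0],-1.25],[[168,-390,0],-1.25],[[168,-390,0],-1.25],[[168,-390,0],-1.25],[[168,-390,0],-1.25]]' 0 30
```

```text
time_s: 1.1
tcp_pos: [0.3982, 0.2157, 0.245]
ee_rot: [0.723, 0.691, -0.0, 0.0]
contact_force: [-0.8, -0.2, -0.0]
finger_gap: 1.0
grasp_force: 0.0
```

```bash
python3 -m handwheel '[[[155,-389,0],-1.253],[[155,-389,0],-1.253],[[155,-389,0],-1.253],[[155,-389,0],-1.253],[[155,-389,0],-1.253],[[155,-389,0],-1.253],[[155,-389,0],-1.253],[[155,-389,0],-1.253],[[155,-389,0],-1.253],[[155,-389,-60],-1.253],[[155,-389,-100],-1.253],[[155,-389,-100],-1.253]]' 0 30
python3 - <<'E'
from h import *
a=vision.capture("scene");b=vision.capture("top")
f=lambda im,x,y:cv2.resize(im[y:y+100,x:x+66],(396,600),interpolation=cv2.INTER_CUBIC)
cv2.imwrite("pics/g1.png",np.hstack([f(a,280,160),f(b,288,120)]))
E
```

```text
time_s: 2.3
tcp_pos: [0.5473, -0.1675, 0.1365]
ee_rot: [0.99, 0.139, -0.007, -0.005]
contact_force: [-1.4, 0.0, -1.2]
finger_gap: 1.002
grasp_force: 0.0
```

View pics/g1.png

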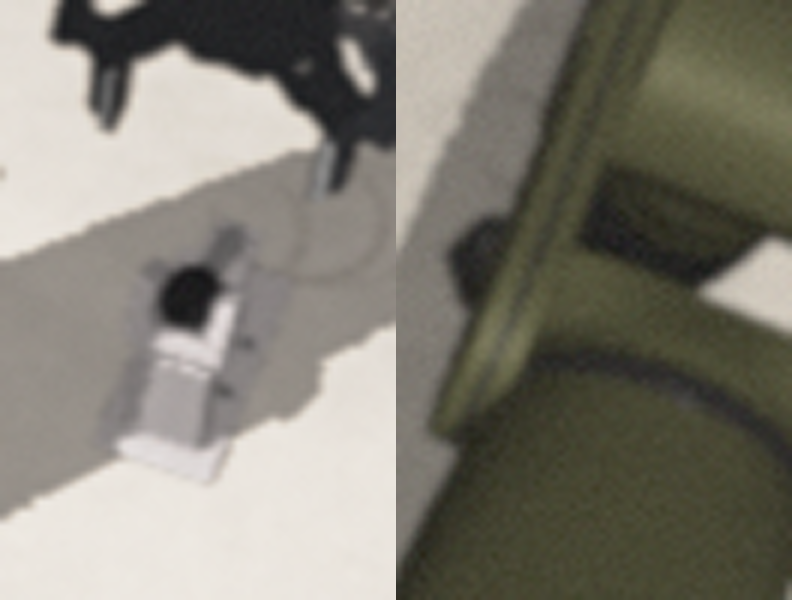

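The scene view shows the open jaws straddling the pin, with tips at crop (107,128) and (333,190) and the knob at (190,295). I'll check the numbers.

```bash
cat > st.py <<'E'
from h import *
from scipy.spatial.transform import Rotation as R
o=monitor.get_obs();M=R.from_quat(o["ee_rot"]).as_matrix()
print("t",round(o["time_s"],2),"p",(o["tcp_pos"]*1000).round(1),"ydir",np.degrees(np.arctan2(M[1,1],M[0,1])).round(1),"z",M[:,2].round(3),"F",o["contact_force"].round(1),"T",o["ft_torque"].round(2),"gap",round(o["finger_gap"]*85,1),"gf",round(o["grasp_force"],1),"q6",o["qpos"][5].round(2))
E
python3 st.py; python3 -c "
from h import *
o=monitor.get_obs();print(proj('scene',[o['tcp_pos']-[0,0,.001]]))"
```

```text
t 2.4 p [ 552.1 -169.5  144.8] ydir -74.0 z [-0.002  0.001 -1.   ] F [0.6 0.3 0.5] T [-0.04 -0.01  0.02] gap 85.0 gf 0.0 q6 0.9
[[318.11661702 182.27170154]]
```

```bash
python3 -m handwheel '[[[0,-1,-40],0],[[0,-1,-80],0],[[0,-1,-88],0],[[0,-1,-88],0],[[0,-1,-88],0],[[0,-1,-88],0]]' 0 30; python3 -m handwheel '[[[0,0,0],0],[[0,0,0],0],[[0,0,0],0],[[0,0,0],0],[[0,0,0],0],[[0,0,0],0],[[0,0,0],0],[[0,0,0],0]]' 255 30; python3 st.py
```

```text
time_s: 3.0
tcp_pos: [0.5547, -0.1726, 0.0608]
ee_rot: [0.99, 0.139, 0.002, 0.001]
contact_force: [-0.2, 0.8, 0.5]
finger_gap: 1.0
grasp_force: 0.0
time_s: 3.8
tcp_pos: [0.5524, -0.1719, 0.0573]
ee_rot: [0.99, 0.138, -0.0, -0.0]
contact_force: [-0.9, 0.2, 1.0]
finger_gap: 0.13
grasp_force: 29.2
t 3.8 p [ 552.4 -171.9   57.3] ydir -74.1 z [-0.  0. -1.] F [-0.9  0.2  1. ] T [-0.04  0.13  0.01] gap 11.0 gf 29.2 q6 0.9
```

Gripped cleanly. Next I lift and carry the pin above the bore with a 49° turn.

```bash
python3 -m handwheel '[[[0,0,20],0],[[0,0,50],0],[[0,0,90],0],[[0,0,120],0],[[0,0,120],0],[[0,0,120],0]]' - 30; python3 st.py;  python3 -m handwheel '[[[-97,270,0],0.857],[[-97,270,0],0.857],[[-97,270,0],0.857],[[-97,270,0],0.857],[[-97,270,0],0.857],[[-97,270,0],0.857],[[-97,270,0],0.857],[[-97,270,0],0.857],[[-97,270,0],0.857],[[-97,270,0],0.857]]'
python3 - <<'E'
from h import *
a=vision.capture("scene");b=vision.capture("top")
f=lambda im,x,y:cv2.resize(im[y:y+100,x:x+66],(396,600),interpolation=cv2.INTER_CUBIC)
cv2.imwrite("pics/g2.png",np.hstack([f(a,180,110),f(b,165,140)]))
o=monitor.get_obs();g=o["tcp_pos"]+[0,0,.005];d=np.array([.4226*.866,.9063*.866,-.5])
t=g+d*.048
for n,x,y in(("scene",180,110),("top",165,140)):print(n,((proj(n,[g,t])-[x,y]+.5)*6-.5).round(0))
E
python3 st.py
```

```text
time_s: 4.4
tcp_pos: [0.5526, -0.1719, 0.1774]
ee_rot: [0.99, 0.138, 0.0, 0.0]
contact_force: [0.1, -0.5, -1.6]
finger_gap: 0.128
grasp_force: 29.5
t 4.4 p [ 552.6 -171.9  177.4] ydir -74.1 z [ 0.001 -0.    -1.   ] F [ 0.1 -0.5 -1.6] T [-0.    0.05  0.03] gap 10.9 gf 29.5 q6 0.9
time_s: 5.4
tcp_pos: [0.4555, 0.0971, 0.1766]
ee_rot: [0.844, 0.537, -0.001, -0.0]
contact_force: [-0.2, 0.5, -0.6]
finger_gap: 0.123
grasp_force: 29.7
scene [[198. 209.]
 [168. 189.]]
top [[304. 342.]
 [220. 303.]]
t 5.5 p [455.7  97.2 177. ] ydir -25.1 z [-0.001 -0.    -1.   ] F [-0.3 -0.2 -1.5] T [-0.   -0.01 -0.01] gap 10.8 gf 29.7 q6 0.53
```

View pics/g2.png

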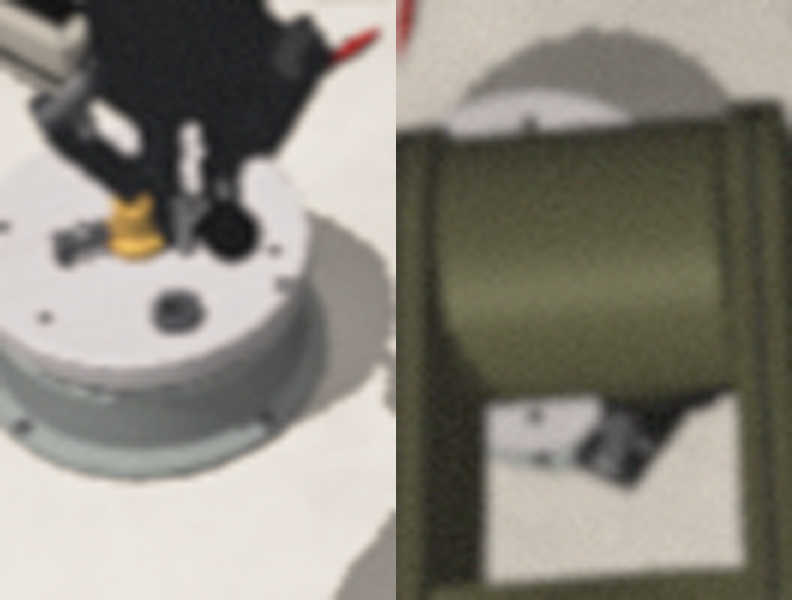

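The scene view shows the knob at crop (230,232), which matches the prediction, and the bush mouth at (178,308). I'll lower the nose towards the bush.

```bash
python3 -m handwheel '[[[0.5,1.5,-30],0],[[0.5,1.5,-60],0],[[0.5,1.5,-66],0],[[0.5,1.5,-66],0],[[0.5,1.5,-66],0],[[0.5,1.5,-66],0]]'; python3 st.py; python3 -m handwheel '[[[0,0,-2],0],[[0,0,-4],0],[[0,0,-6],0],[[0,0,-6],0],[[0,0,-6],0]]'; python3 st.py;python3 -m handwheel '[[[0,0,-1],0],[[0,0,-1],0],[[0,0,-2],0],[[0,0,-2],0],[[0,0,-2],0]]'; python3 st.py
```

```text
time_s: 6.1
tcp_pos: [0.4573, 0.0996, 0.1132]
ee_rot: [0.843, 0.537, 0.001, 0.001]
contact_force: [-1.0, 0.6, -0.9]
finger_gap: 0.126
grasp_force: 29.8
t 6.1 p [457.3  99.6 113.2] ydir -25.0 z [ 0.003  0.    -1.   ] F [-1.   0.6 -0.9] T [ 0.03  0.   -0.01] gap 10.7 gf 29.8 q6 0.54
time_s: 6.6
tcp_pos: [0.4559, 0.0997, 0.1052]
ee_rot: [0.843, 0.537, -0.0, -0.0]
contact_force: [-0.4, -0.1, -1.1]
finger_gap: 0.125
grasp_force: 29.7
t 6.6 p [455.9  99.7 105.2] ydir -25.0 z [-0. -0. -1.] F [-0.4 -0.1 -1.1] T [ 0.03 -0.05  0.01] gap 10.6 gf 29.7 q6 0.54
time_s: 7.1
tcp_pos: [0.4563, 0.0996, 0.1039]
ee_rot: [0.843, 0.537, 0.0, 0.0]
contact_force: [-1.3, -0.9, 5.3]
finger_gap: 0.122
grasp_force: 30.3
t 7.1 p [456.3  99.6 103.9] ydir -25.0 z [ 0.001 -0.    -1.   ] F [-1.3 -0.9  5.3] T [-0.07  0.23  0.05] gap 10.3 gf 30.3 q6 0.54
```

```bash
python3 -m handwheel '[[[0.4,0.9,1],0],[[0.8,1.8,0.5],0],[[1.0,2.3,0],0],[[1.3,2.7,0],0],[[1.3,2.7,0],0]]'; python3 st.py; python3 -m handwheel '[[[0.4,0.9,-0.7],0],[[0.8,1.8,-1.5],0],[[0.8,1.8,-1.5],0],[[0.8,1.8,-1.5],0]]'; python3 st.py
```

```text
time_s: 7.6
tcp_pos: [0.4572, 0.1025, 0.1031]
ee_rot: [0.843, 0.537, -0.0, -0.0]
contact_force: [-0.7, 0.8, 1.0]
finger_gap: 0.126
grasp_force: 29.9
t 7.6 p [457.2 102.5 103.1] ydir -25.0 z [-0.  0. -1.] F [-0.7  0.8  1. ] T [0.2  0.   0.02] gap 10.7 gf 29.9 q6 0.54
time_s: 8.0
tcp_pos: [0.4582, 0.1043, 0.1018]
ee_rot: [0.843, 0.537, 0.0, -0.0]
contact_force: [-0.4, 1.6, 0.9]
finger_gap: 0.123
grasp_force: 29.9
t 8.0 p [458.2 104.3 101.8] ydir -25.0 z [ 0.  0. -1.] F [-0.4  1.6  0.9] T [ 0.3  -0.14  0.02] gap 10.4 gf 29.9 q6 0.55
```

```bash
python3 -m handwheel '[[[0.8,1.8,0],0],[[1.5,3.2,1.5],0],[[2.2,4.6,3],0],[[2.9,6,4.7],0],[[3.5,7.4,6.4],0],[[4.1,8.8,8],0],[[4.1,8.8,8],0],[[4.1,8.8,8],0]]'; python3 st.py
```

```text
time_s: 8.8
tcp_pos: [0.4623, 0.1131, 0.1099]
ee_rot: [0.843, 0.538, 0.0, -0.0]
contact_force: [-0.1, 0.2, -1.2]
finger_gap: 0.125
grasp_force: 29.7
t 8.8 p [462.3 113.1 109.9] ydir -25.0 z [ 0.  0. -1.] F [-0.1  0.2 -1.2] T [0.03 0.03 0.01] gap 10.6 gf 29.7 q6 0.56
```

Run:
```python
from h import *
a=vision.capture("scene");b=vision.capture("top")
f=lambda im,x,y:cv2.resize(im[y:y+60,x:x+48],(480,600),interpolation=cv2.INTER_CUBIC)
x,y=185,125
cv2.imwrite("pics/g3.png",f(a,x,y))
o=monitor.get_obs();g=o["tcp_pos"]+[0,0,.005]
for th in(20,30,40,50,60):
  t=np.radians(th);d=np.array([.4226*np.cos(t),.9063*np.cos(t),-np.sin(t)])
  print(th,((proj("scene",[g-d*.056,g-d*.032,g,g+d*.048])-[x,y]+.5)*10-.5).round(0).tolist())
```

```text
20 [[342.0, 419.0], [312.0, 384.0], [273.0, 339.0], [218.0, 276.0]]
30 [[334.0, 385.0], [307.0, 365.0], [273.0, 339.0], [225.0, 303.0]]
40 [[323.0, 349.0], [301.0, 345.0], [273.0, 339.0], [233.0, 331.0]]
50 [[312.0, 313.0], [295.0, 325.0], [273.0, 339.0], [243.0, 360.0]]
60 [[299.0, 278.0], [287.0, 305.0], [273.0, 339.0], [253.0, 388.0]]
```

View pics/g3.png

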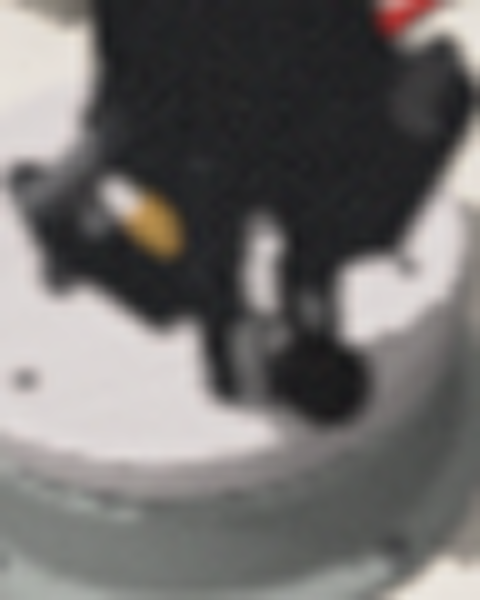

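The scene view shows the knob at crop (325,375), so the pin is still at about 30°: the nose slid over the rim without tilting. Instead I'll tilt it by pressing the shaft down over the plate's far edge, knob inward and nose outward. That pushes the knob end up.

```bash
python3 -m handwheel '[[[0,0,40],0],[[0,0,70],0],[[63,53,70],-0.4],[[126,106,70],-0.785],[[126,106,70],-0.785],[[126,106,70],-0.785],[[126,106,70],-0.785],[[126,106,70],-0.785],[[126,106,70],-0.785],[[126,106,70],-0.785]]' - 20; python3 st.py;  python3 -m handwheel '[[[0,0,-50],0],[[0,0,-95],0],[[0,0,-105],0],[[0,0,-105],0],[[0,0,-105],0],[[0,0,-105],0]]';python3 st.py
```

```text
time_s: 9.9
tcp_pos: [0.5881, 0.2189, 0.1796]
ee_rot: [0.985, 0.174, -0.0, 0.0]
contact_force: [0.4, -0.1, -0.1]
finger_gap: 0.122
grasp_force: 29.7
t 9.9 p [588.1 218.9 179.6] ydir -69.9 z [-0. -0. -1.] F [ 0.4 -0.1 -0.1] T [ 0.01 -0.07  0.03] gap 10.4 gf 29.7 q6 1.49
time_s: 10.5
tcp_pos: [0.5894, 0.2192, 0.0771]
ee_rot: [0.985, 0.174, 0.002, -0.0]
contact_force: [-0.0, 0.2, -0.1]
finger_gap: 0.13
grasp_force: 30.1
t 10.5 p [589.4 219.2  77.1] ydir -70.0 z [ 0.003  0.001 -1.   ] F [-0.   0.2 -0.1] T [ 0.02 -0.06 -0.02] gap 11.0 gf 30.1 q6 1.49
```

```bash
python3 -m handwheel '[[[0,0,-3],0],[[0,0,-6],0],[[0,0,-9],0],[[0,0,-9],0],[[0,0,-9],0]]' 255 22; python3 st.py;  python3 -m handwheel '[[[0,0,-2],0],[[0,0,-4],0],[[0,0,-6],0],[[0,0,-6],0],[[0,0,-6],0]]';python3 st.py
```

```text
time_s: 11.0
tcp_pos: [0.5903, 0.2196, 0.0678]
ee_rot: [0.985, 0.174, 0.003, -0.0]
contact_force: [4.6, 2.5, 4.7]
finger_gap: 0.127
grasp_force: 30.8
t 11.0 p [590.3 219.6  67.8] ydir -70.0 z [ 0.005  0.002 -1.   ] F [4.6 2.5 4.7] T [ 0.23 -0.53 -0.02] gap 10.8 gf 30.8 q6 1.49
time_s: 11.5
tcp_pos: [0.5917, 0.2201, 0.0638]
ee_rot: [0.985, 0.174, 0.004, -0.001]
contact_force: [3.6, 2.3, 11.6]
finger_gap: 0.128
grasp_force: 33.0
t 11.5 p [591.7 220.1  63.8] ydir -70.0 z [ 0.008  0.003 -1.   ] F [ 3.6  2.3 11.6] T [ 0.25 -0.37 -0.04] gap 10.9 gf 33.0 q6 1.49
```

```bash
python3 -m handwheel '[[[0,0,-2],0],[[0,0,-4],0],[[0,0,-6],0],[[0,0,-6],0]]'; python3 st.py;  python3 -m handwheel '[[[0,0,-2],0],[[0,0,-4],0],[[0,0,-6],0],[[0,0,-6],0]]';python3 st.py
```

```text
time_s: 11.9
tcp_pos: [0.5927, 0.2204, 0.0584]
ee_rot: [0.985, 0.174, 0.006, -0.001]
contact_force: [5.8, 3.3, 9.7]
finger_gap: 0.128
grasp_force: 35.6
t 11.9 p [592.7 220.4  58.4] ydir -70.0 z [ 0.011  0.004 -1.   ] F [5.8 3.3 9.7] T [ 0.39 -0.75 -0.02] gap 10.9 gf 35.6 q6 1.49
time_s: 12.3
tcp_pos: [0.5926, 0.2204, 0.0527]
ee_rot: [0.985, 0.174, 0.005, -0.001]
contact_force: [5.2, 2.2, 12.7]
finger_gap: 0.13
grasp_force: 39.9
t 12.3 p [592.6 220.4  52.7] ydir -70.0 z [ 0.01   0.003 -1.   ] F [ 5.2  2.2 12.7] T [ 0.24 -0.46 -0.05] gap 11.0 gf 39.9 q6 1.49
```

```bash
python3 -m handwheel '[[[-1,-0.4,-2],0],[[-2,-0.8,-4],0],[[-3,-1.2,-6],0],[[-4,-1.4,-7],0],[[-4,-1.4,-7],0]]'; python3 st.py;  python3 - <<'E'
from h import *
x,y=190,110
a=vision.capture("scene")
cv2.imwrite("pics/g4.png",cv2.resize(a[y:y+60,x:x+60],(600,600),interpolation=cv2.INTER_CUBIC))
o=monitor.get_obs();g=o["tcp_pos"]+[0,0,.005]
for th in(40,50,60,70,80):
  t=np.radians(th);d=np.array([.94*np.cos(t),.342*np.cos(t),-np.sin(t)])
  print(th,((proj("scene",[g-d*.056,g-d*.032,g,g+d*.048])-[x,y]+.5)*10-.5).round(0).tolist())
E
```

```text
time_s: 12.8
tcp_pos: [0.5913, 0.2198, 0.0494]
ee_rot: [0.985, 0.174, 0.008, -0.001]
contact_force: [5.2, 2.7, 22.6]
finger_gap: 0.127
grasp_force: 43.2
t 12.8 p [591.3 219.8  49.4] ydir -70.0 z [ 0.016  0.005 -1.   ] F [ 5.2  2.7 22.6] T [ 0.2  -0.25 -0.01] gap 10.8 gf 43.2 q6 1.49
40 [[210.0, 236.0], [239.0, 234.0], [276.0, 233.0], [329.0, 231.0]]
50 [[218.0, 203.0], [243.0, 216.0], [276.0, 233.0], [323.0, 257.0]]
60 [[227.0, 171.0], [249.0, 198.0], [276.0, 233.0], [315.0, 282.0]]
70 [[238.0, 141.0], [255.0, 181.0], [276.0, 233.0], [307.0, 306.0]]
80 [[250.0, 114.0], [262.0, 166.0], [276.0, 233.0], [297.0, 328.0]]
```

View pics/g4.png

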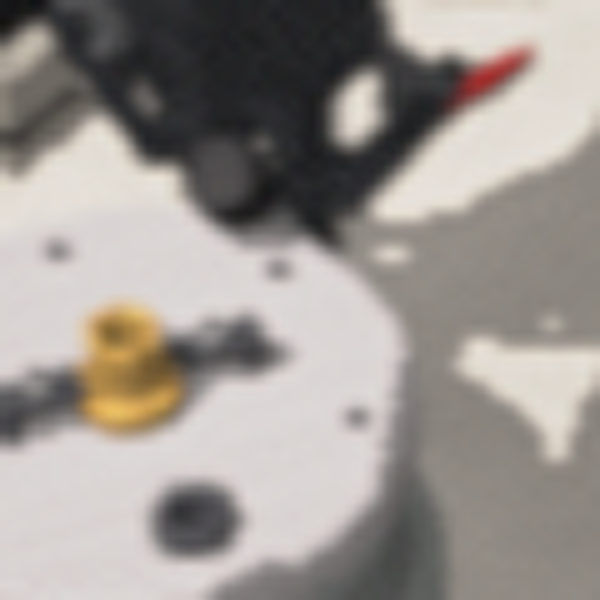

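The view shows the knob end disc at crop (220,175), so the pin is now tilted to about 60°, and the bush is unmoved at (195,515). I'll carry it back over the bore.

```bash
python3 -m handwheel '[[[2,1,30],0],[[2,1,80],0],[[2,1,144],0],[[-60,-52,144],0.4],[[-121.5,-104.5,144],0.785],[[-121.5,-104.5,144],0.785],[[-121.5,-104.5,144],0.785],[[-121.5,-104.5,144],0.785],[[-121.5,-104.5,144],0.785],[[-121.5,-104.5,144],0.785],[[-121.5,-104.5,144],0.785]]' 255 22; python3 st.py;  python3 -m handwheel '[[[0,0,-30],0],[[0,0,-52],0],[[0,0,-52],0],[[0,0,-52],0],[[0,0,-52],0]]';python3 st.py
```

```text
time_s: 13.95
tcp_pos: [0.4619, 0.1129, 0.1839]
ee_rot: [0.844, 0.537, -0.001, -0.0]
contact_force: [-0.3, 0.4, -0.8]
finger_gap: 0.129
grasp_force: 40.7
t 13.95 p [461.9 112.9 183.9] ydir -25.0 z [-0.002 -0.    -1.   ] F [-0.3  0.4 -0.8] T [-0.01  0.07  0.01] gap 10.9 gf 40.7 q6 0.56
time_s: 14.45
tcp_pos: [0.4636, 0.1132, 0.1342]
ee_rot: [0.843, 0.537, 0.001, 0.0]
contact_force: [0.1, -0.1, -2.0]
finger_gap: 0.127
grasp_force: 40.7
t 14.45 p [463.6 113.2 134.2] ydir -25.0 z [ 0.002  0.    -1.   ] F [ 0.1 -0.1 -2. ] T [ 0.04  0.01 -0.  ] gap 10.8 gf 40.7 q6 0.56
```

```bash
python3 -m handwheel '[[[0,0,-5],0],[[0,0,-10],0],[[0,0,-12],0],[[0,0,-12],0],[[0,0,-12],0]]';python3 st.py;  python3 -m handwheel '[[[0,0,-1.5],0],[[0,0,-3],0],[[0,0,-4],0],[[0,0,-4],0],[[0,0,-4],0]]';python3 st.py
```

```text
time_s: 14.95
tcp_pos: [0.4627, 0.113, 0.1208]
ee_rot: [0.843, 0.537, -0.0, -0.0]
contact_force: [-0.1, -0.6, -0.9]
finger_gap: 0.131
grasp_force: 40.7
t 14.95 p [462.7 113.  120.8] ydir -25.0 z [-0. -0. -1.] F [-0.1 -0.6 -0.9] T [ 0.06  0.03 -0.02] gap 11.1 gf 40.7 q6 0.56
time_s: 15.45
tcp_pos: [0.4627, 0.1131, 0.1168]
ee_rot: [0.843, 0.537, -0.0, -0.0]
contact_force: [-0.1, -0.2, -0.2]
finger_gap: 0.128
grasp_force: 40.7
t 15.45 p [462.7 113.1 116.8] ydir -25.0 z [-0.  0. -1.] F [-0.1 -0.2 -0.2] T [ 0.01 -0.02  0.05] gap 10.9 gf 40.7 q6 0.56
```

```bash
python3 -m handwheel '[[[0.4,0.9,-1],0],[[0.6,1.4,-2],0],[[0.8,1.8,-3],0],[[0.8,1.8,-3],0],[[0.8,1.8,-3],0]]';python3 st.py;  python3 -m handwheel '[[[0.4,0.9,-1],0],[[0.6,1.4,-2],0],[[0.8,1.8,-3],0],[[0.8,1.8,-3],0],[[0.8,1.8,-3],0]]';python3 st.py
```

```text
time_s: 15.95
tcp_pos: [0.4635, 0.1149, 0.1138]
ee_rot: [0.843, 0.537, -0.0, -0.0]
contact_force: [0.9, 0.8, -1.6]
finger_gap: 0.126
grasp_force: 40.7
t 15.95 p [463.5 114.9 113.8] ydir -25.0 z [-0. -0. -1.] F [ 0.9  0.8 -1.6] T [ 0.02  0.03 -0.06] gap 10.7 gf 40.7 q6 0.57
time_s: 16.45
tcp_pos: [0.4636, 0.1161, 0.1104]
ee_rot: [0.843, 0.538, -0.001, 0.0]
contact_force: [-3.7, -4.2, 0.8]
finger_gap: 0.13
grasp_force: 40.9
t 16.45 p [463.6 116.1 110.4] ydir -25.0 z [-0.002 -0.001 -1.   ] F [-3.7 -4.2  0.8] T [-0.72  0.64  0.05] gap 11.0 gf 40.9 q6 0.57
```

```bash
python3 -m handwheel '[[[0,2.2,1],0],[[1,4,1.8],0],[[1.8,5.8,2.5],0],[[2.4,7.2,3],0],[[2.4,7.2,3],0]]' 255 20;python3 st.py;  python3 -m handwheel '[[[0.8,1.7,0.5],0],[[1.6,3.4,0.8],0],[[2.2,4.8,1],0],[[2.2,4.8,1],0]]';python3 st.py
```

```text
time_s: 16.95
tcp_pos: [0.4644, 0.12, 0.112]
ee_rot: [0.843, 0.538, -0.006, 0.002]
contact_force: [-5.3, -16.0, -0.7]
finger_gap: 0.125
grasp_force: 40.1
t 16.95 p [464.4 120.  112. ] ydir -24.9 z [-0.007 -0.01  -1.   ] F [ -5.3 -16.   -0.7] T [-3.12  1.07 -0.03] gap 10.7 gf 40.1 q6 0.58
time_s: 17.35
tcp_pos: [0.466, 0.1242, 0.1128]
ee_rot: [0.843, 0.538, -0.007, 0.002]
contact_force: [-7.8, -17.5, 2.0]
finger_gap: 0.129
grasp_force: 38.6
t 17.35 p [466.  124.2 112.8] ydir -24.9 z [-0.009 -0.011 -1.   ] F [ -7.8 -17.5   2. ] T [-3.44  1.4  -0.01] gap 11.0 gf 38.6 q6 0.59
```

```bash
python3 -m handwheel '[[[0.8,1.7,0.3],0],[[1.6,3.4,0.3],0],[[1.6,3.4,0.3],0]]';python3 st.py;  python3 -m handwheel '[[[0.8,1.7,0],0],[[1.6,3.4,0],0],[[1.6,3.4,0],0]]';python3 st.py
```

```text
time_s: 17.65
tcp_pos: [0.4674, 0.1277, 0.1132]
ee_rot: [0.843, 0.538, -0.007, 0.002]
contact_force: [-8.6, -17.4, 2.9]
finger_gap: 0.127
grasp_force: 36.0
t 17.65 p [467.4 127.7 113.2] ydir -24.9 z [-0.009 -0.011 -1.   ] F [ -8.6 -17.4   2.9] T [-3.42  1.62 -0.02] gap 10.8 gf 36.0 q6 0.6
time_s: 17.95
tcp_pos: [0.4689, 0.131, 0.1133]
ee_rot: [0.843, 0.538, -0.007, 0.002]
contact_force: [-10.3, -18.7, 3.7]
finger_gap: 0.124
grasp_force: 33.2
t 17.95 p [468.9 131.  113.3] ydir -24.9 z [-0.01  -0.012 -1.   ] F [-10.3 -18.7   3.7] T [-3.5   1.8  -0.01] gap 10.5 gf 33.2 q6 0.61
```

```bash
python3 -m handwheel '[[[0.8,1.7,-1],0],[[1.3,2.8,-2],0],[[1.3,2.8,-3],0],[[1.3,2.8,-3],0]]' 255 20;python3 st.py;  python3 -m handwheel '[[[0.6,1.3,-1],0],[[0.8,1.8,-2],0],[[0.8,1.8,-3],0],[[0.8,1.8,-3],0]]';python3 st.py
```

```text
time_s: 18.35
tcp_pos: [0.4706, 0.1337, 0.1116]
ee_rot: [0.843, 0.538, -0.007, 0.002]
contact_force: [-12.9, -19.6, 10.3]
finger_gap: 0.126
grasp_force: 30.2
t 18.35 p [470.6 133.7 111.6] ydir -24.9 z [-0.009 -0.012 -1.   ] F [-12.9 -19.6  10.3] T [-3.62  2.28  0.03] gap 10.7 gf 30.2 q6 0.61
time_s: 18.75
tcp_pos: [0.4714, 0.1353, 0.1086]
ee_rot: [0.843, 0.538, -0.007, 0.003]
contact_force: [-11.2, -21.0, 9.4]
finger_gap: 0.125
grasp_force: 27.9
t 18.75 p [471.4 135.3 108.6] ydir -24.9 z [-0.009 -0.012 -1.   ] F [-11.2 -21.    9.4] T [-3.8   2.14  0.01] gap 10.6 gf 27.9 q6 0.61
```

```bash
python3 -m handwheel '[[[0.2,0.5,-2],0],[[0.2,0.5,-4],0],[[0.2,0.5,-6],0],[[0.2,0.5,-6],0]]';python3 st.py;  python3 -m handwheel '[[[0,0,-1.5],0],[[0,0,-3],0],[[0,0,-3],0]]';python3 st.py
```

```text
time_s: 19.15
tcp_pos: [0.4716, 0.1353, 0.1026]
ee_rot: [0.843, 0.538, -0.007, 0.003]
contact_force: [-12.1, -21.4, 9.7]
finger_gap: 0.125
grasp_force: 27.9
t 19.15 p [471.6 135.3 102.6] ydir -24.9 z [-0.009 -0.013 -1.   ] F [-12.1 -21.4   9.7] T [-4.15  2.14  0.  ] gap 10.6 gf 27.9 q6 0.62
time_s: 19.45
tcp_pos: [0.4727, 0.1361, 0.1009]
ee_rot: [0.843, 0.538, -0.006, 0.003]
contact_force: [-11.9, -19.3, 13.7]
finger_gap: 0.129
grasp_force: 26.7
t 19.45 p [472.7 136.1 100.9] ydir -24.9 z [-0.007 -0.011 -1.   ] F [-11.9 -19.3  13.7] T [-3.79  2.2   0.01] gap 10.9 gf 26.7 q6 0.62
```

```bash
python3 -m handwheel '[[[-1.5,-3,2],0],[[-3,-5,4],0],[[-3,-5,4],0]]';python3 st.py
```

```text
time_s: 19.75
tcp_pos: [0.4711, 0.1354, 0.1039]
ee_rot: [0.843, 0.537, -0.0, -0.0]
contact_force: [-1.1, -2.5, -4.1]
finger_gap: 0.127
grasp_force: 25.3
t 19.75 p [471.1 135.4 103.9] ydir -25.0 z [-0.001 -0.    -1.   ] F [-1.1 -2.5 -4.1] T [-0.49  0.19 -0.01] gap 10.8 gf 25.3 q6 0.61
```

```bash
python3 -m handwheel '[[[0,0,0],0],[[0,0,0],0],[[0,0,2],0],[[0,0,2],0]]' 195 20;python3 st.py; python3 -m handwheel '[[[0,0,0],0],[[0,0,10],0],[[0,0,25],0],[[0,0,50],0],[[0,0,90],0],[[0,0,90],0],[[-20,-40,120],0],[[-40,-80,120],0],[[-60,-120,120],0],[[-60,-120,120],0]]' 100; python3 st.py
python3 - <<'E'
from h import *
x,y=180,105
a=vision.capture("scene");b=vision.capture("top");cv2.imwrite("pics/s5.png",a);cv2.imwrite("pics/t5.png",b)
f=lambda im,x,y:cv2.resize(im[y:y+75,x:x+50],(400,600),interpolation=cv2.INTER_CUBIC)
cv2.imwrite("pics/g5.png",np.hstack([f(a,185,110),f(b,180,155)]))
for n,x,y in(("scene",185,110),("top",180,155)):
  B=np.array([.4725,.1350,.084]);print(((proj(n,[B,B+[0,0,.052],B+[0,0,.08]])-[x,y]+.5)*8-.5).round(0).tolist())
E
```

```text
time_s: 20.15
tcp_pos: [0.472, 0.1359, 0.107]
ee_rot: [0.843, 0.538, 0.001, 0.0]
contact_force: [0.6, 0.1, -0.2]
finger_gap: 0.232
grasp_force: 0.0
t 20.15 p [472.  135.9 107. ] ydir -25.0 z [ 0.002  0.001 -1.   ] F [ 0.6  0.1 -0.2] T [ 0.02 -0.01  0.  ] gap 19.7 gf 0.0 q6 0.61
time_s: 21.15
tcp_pos: [0.4103, 0.0124, 0.2274]
ee_rot: [0.845, 0.535, 0.001, 0.001]
contact_force: [0.8, -0.1, -0.4]
finger_gap: 0.609
grasp_force: 0.0
t 21.15 p [410.3  12.4 227.4] ydir -25.3 z [ 0.002 -0.002 -1.   ] F [ 0.8 -0.1 -0.4] T [-0.   -0.02  0.02] gap 51.7 gf 0.0 q6 0.34
[[200.0, 408.0], [187.0, 300.0], [180.0, 240.0]]
[[206.0, 310.0], [183.0, 295.0], [170.0, 285.0]]
```

View pics/g5.png

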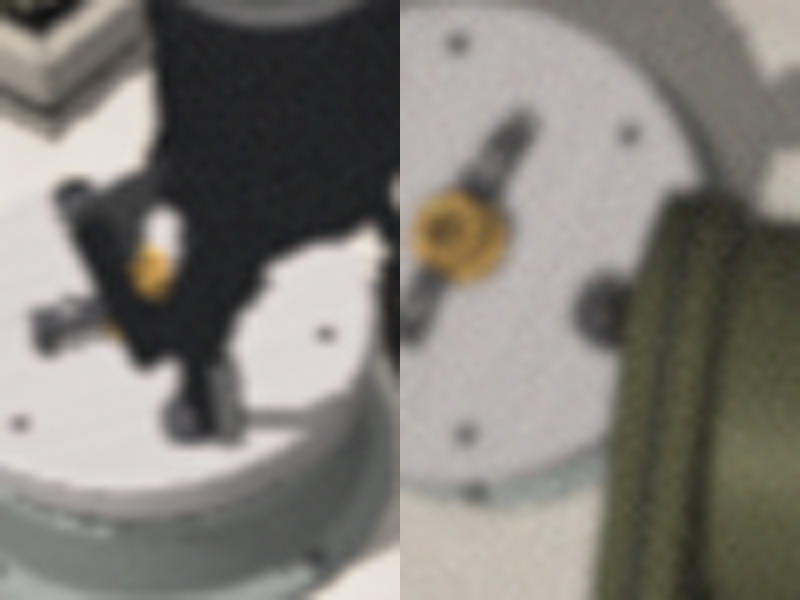

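The tenth view shows the bush at top crop (605,310), partly covered by the arm. The pin isn't clear, so I'll move the arm away and measure the difference from the first pictures in code.

```bash
python3 -m handwheel '[[[-40,150,60],0],[[-80,300,60],0],[[-120,400,60],0],[[-150,550,60],0],[[-150,550,60],0],[[-150,550,60],0],[[-150,550,60],0],[[-150,550,60],0],[[-150,550,60],0],[[-150,550,60],0],[[-150,550,60],0],[[-150,550,60],0]]' 0; python3 st.py
cat > diff.py <<'E'
from h import *
for n,s,(x,y,w,hh) in(("scene","s0",(185,125,50,60)),("top","t0",(150,145,80,80))):
  a=cv2.imread(f"pics/{s}.png");b=vision.capture(n);cv2.imwrite(f"pics/n_{n}.png",b)
  for dark in(1,-1):
    d=(a.astype(int).sum(2)-b.astype(int).sum(2))*dark
    m=(d>110).astype(np.uint8)
    k,l,st,c=cv2.connectedComponentsWithStats(m)
    print(n,"darker" if dark>0 else "lighter",[(st[i].tolist(),c[i].round(1).tolist()) for i in range(1,k) if st[i,4]>8 and 130<c[i,0]<420 and 90<c[i,1]<300])
B=np.array([.4725,.1350,.084])
for n in("scene","top"):print(n,proj(n,[B,B+[0,0,.028],B+[0,0,.052],B+[0,0,.068],B+[0,0,.08]]).round(1).tolist())
E
python3 diff.py
```

```text
time_s: 22.45
tcp_pos: [0.2583, 0.5701, 0.2859]
ee_rot: [0.842, 0.54, -0.0, -0.0]
contact_force: [0.6, 0.3, 0.2]
finger_gap: 0.998
grasp_force: 0.0
t 22.45 p [258.3 570.1 285.9] ydir -24.7 z [-0.001  0.001 -1.   ] F [0.6 0.3 0.2] T [-0.04 -0.07  0.05] gap 84.8 gf 0.0 q6 1.49
scene darker [([176, 120, 40, 43, 569], [195.2, 140.6]), ([147, 125, 13, 9, 68], [152.6, 129.2]), ([208, 159, 19, 11, 77], [216.1, 164.1]), ([240, 170, 10, 7, 54], [244.6, 173.3]), ([229, 179, 30, 34, 207], [241.6, 193.1]), ([235, 227, 50, 41, 622], [262.8, 250.9]), ([129, 257, 5, 12, 30], [131.1, 262.1])]
scene lighter [([148, 104, 16, 6, 54], [155.9, 106.5]), ([165, 121, 15, 12, 112], [171.7, 126.2]), ([126, 130, 85, 111, 1377], [165.2, 172.4]), ([306, 198, 16, 18, 143], [313.3, 206.9]), ([321, 210, 9, 12, 73], [324.6, 216.1]), ([261, 214, 14, 10, 71], [267.1, 218.0]), ([136, 268, 7, 4, 14], [139.1, 269.4])]
top darker [([119, 145, 49, 28, 611], [145.1, 160.5]), ([226, 163, 9, 11, 71], [229.5, 167.6]), ([158, 175, 25, 19, 304], [169.4, 183.2]), ([206, 180, 12, 21, 129], [212.4, 191.7]), ([224, 181, 48, 18, 222], [242.6, 189.2]), ([186, 185, 18, 12, 143], [194.7, 190.6]), ([290, 200, 26, 52, 528], [303.4, 228.0])]
top lighter [([316, 157, 13, 12, 87], [322.5, 162.6]), ([321, 174, 10, 12, 88], [325.4, 179.4]), ([86, 188, 169, 64, 1953], [154.0, 214.8]), ([277, 195, 15, 7, 68], [283.0, 197.7])]
scene [[209.6, 160.6], [208.7, 153.4], [208.0, 147.1], [207.5, 142.8], [207.1, 139.5]]
top [[205.3, 193.4], [203.8, 192.3], [202.4, 191.4], [201.5, 190.7], [200.8, 190.2]]
```

Run:
```python
import cv2,numpy as np
for n,x,y,w,h in(("scene",190,128,40,42),("top",190,180,34,26)):
  b=cv2.imread(f"pics/n_{n}.png",0)
  print(n)
  for r in range(y,y+h):print(r,''.join(" .:-=+*#%@"[9-int(v)//26] for v in b[r,x:x+w]))
```

```text
scene
128 +++=======:..................:=+**+=:...
129 +=========-................:-+**+=-:....
130 ==========-:..............:=+**+-:......
131 =====---::::............:-=+**=-........
132 ==--::::::..............::-=+=-.........
133 =-:::::::...............:::::::.........
134 +=-::--:...............:...::...........
135 ++=--=-::...............:::::::::.......
136 +++=--::.................::=-::.::......
137 ++++=-:.....:....:.......::=-::...::....
138 +++++=-::.................::::.....::...
139 ++++++=-:..:.:.....................:::..
140 +++++++=-::::::........:::..........:::.
141 +++++++=---=--:::.:::::---:..........:..
142 +++++++===++==--::-=++++++-:...........:
143 +++++++===+++==-=+*#%%%##*=::..........:
144 ++++++++===+====*#%%%%%%%#*=-:.........:
145 +++++++++==--=+*#%%%%%%%%#*+=::........:
146 ++++++***++==+**#%%%%%%%%#+=-:......:..:
147 ++****##***+++**#%%%%%%%#+-::...........
148 *****####*******#%%%%%%%#=:.............
149 ###**####****+**#%%%%%%%*-:.............
150 ######****+++++*#%%%%@@#+:........::::..
151 ###**++++++++++**%%@@@%*=:.......:-==:::
152 ##*+++++++
[... 1113 characters left out ...]
88 ****+++++++++=======+++++===*###**
189 ***++++++++++++*++++++++=--=*####*
190 **+++++++++****##******+=--=*###**
191 +++++++++++**#########**===+*###*+
192 ++++++++++**####%%%%%%%#*+++**#**+
193 ++++++++++**####%%%%%%%%#***##****
194 ++++++++++**####%%%%%%%%%####*#**+
195 ++++++++++**####%%%%%%%%%%#####**+
196 ++++++++++**###%%%%%%%%%%%####***+
197 +++++++++++**##%%%%%%%%%%%###***++
198 ++++++++++++***###%%%%%%%%###***++
199 ++++++++++++++***###%%%%%####**+++
200 ++++++++++++++++****#######****+++
201 +++++++++++++++++++****####***++++
202 +++++++++++++++++++++**###****++++
203 ++++++++++++++++++++***##*#**+++++
204 ++++++++++++*++++++***###****+++++
205 ++++++++++++++++++***###****++++++
```

The brightness map shows the knob centred at about (211,147.5) in the scene and (211,195.5) from the top. So the pin is stuck leaning outward in the bush. I'll triangulate it, then straighten it by the knob.

```bash
cat > tri.py <<'E'
from h import *
import sys
u=list(map(float,sys.argv[1:5]))
r=least_squares(lambda X:np.r_[proj("scene",X)[0]-u[:2],proj("top",X)[0]-u[2:]],[.47,.13,.14],x_scale=.01)
d=r.x-np.array([.4725,.1350,.084]);print((r.x*1000).round(1),r.fun.round(2),"from mouth",(d*1000).round(1),"horiz",np.hypot(*d[:2])*1000,"bearing",np.degrees(np.arctan2(d[1],d[0])),"tilt",np.degrees(np.arctan2(np.hypot(*d[:2]),d[2])))
E
python3 tri.py 210.8 147.7 210.8 195.5;python3 -c "
from h import *
import cv2
for n,x,y,w,h in(('scene',203,140,16,16),('top',200,188,18,14)):
  b=cv2.imread(f'pics/n_{n}.png',0);m=(b[y:y+h,x:x+w]<58).astype('uint8');k,l,s,c=cv2.connectedComponentsWithStats(m);print(n,[(s[i].tolist(),(c[i]+[x,y]).round(1).tolist()) for i in range(1,k)])"
```

```text
[460.4 110.9 157.9] [-0.04  0.    0.02 -0.02] from mouth [-12.1 -24.1  73.9] horiz 26.994936271076295 bearing -116.56788069735569 tilt 20.065572237342604
scene [([3, 3, 10, 11, 69], [210.1, 147.4])]
top [([3, 3, 14, 9, 83], [210.0, 195.4])]
```

```bash
python3 -m handwheel '[[[202,-459,-50],0],[[202,-459,-50],0],[[202,-459,-50],0],[[202,-459,-50],0],[[202,-459,-50],0],[[202,-459,-50],0],[[202,-459,-50],0],[[202,-459,-50],0],[[202,-459,-50],0],[[202,-459,-50],0],[[202,-459,-50],0],[[202,-459,-50],0]]' 0; python3 st.py; python3 -m handwheel '[[[0,0,-40],0],[[0,0,-70],0],[[0,0,-78],0],[[0,0,-78],0],[[0,0,-78],0],[[0,0,-78],0]]';python3 st.py
```

```text
time_s: 23.75
tcp_pos: [0.4633, 0.1058, 0.2359]
ee_rot: [0.844, 0.536, -0.0, -0.0]
contact_force: [-0.1, 1.0, 0.0]
finger_gap: 0.998
grasp_force: 0.0
t 23.75 p [463.3 105.8 235.9] ydir -25.1 z [-0.001  0.    -1.   ] F [-0.1  1.   0. ] T [-0.02 -0.04  0.05] gap 84.9 gf 0.0 q6 0.55
time_s: 24.35
tcp_pos: [0.4646, 0.1072, 0.1604]
ee_rot: [0.843, 0.538, 0.002, 0.001]
contact_force: [0.3, 0.6, -0.3]
finger_gap: 0.998
grasp_force: 0.0
t 24.35 p [464.6 107.2 160.4] ydir -24.9 z [ 0.004  0.    -1.   ] F [ 0.3  0.6 -0.3] T [-0.02 -0.01  0.01] gap 84.8 gf 0.0 q6 0.55
```

```bash
python3 -m handwheel '[[[-3,3.5,-2],0],[[-3,3.5,-2],0],[[-3,3.5,-2],0]]';python3 st.py; python3 -m handwheel '[[[0,0,0],0],[[0,0,0],0],[[0,0,0],0],[[0,0,0],0],[[0,0,0],0],[[0,0,0],0],[[0,0,0],0]]' 255 20;python3 st.py
```

```text
time_s: 24.65
tcp_pos: [0.4605, 0.1101, 0.1565]
ee_rot: [0.843, 0.538, 0.0, 0.0]
contact_force: [-0.1, 0.3, -0.5]
finger_gap: 0.997
grasp_force: 0.0
t 24.65 p [460.5 110.1 156.5] ydir -25.0 z [ 0.001  0.    -1.   ] F [-0.1  0.3 -0.5] T [-0.01 -0.    0.04] gap 84.7 gf 0.0 q6 0.56
time_s: 25.35
tcp_pos: [0.4603, 0.11, 0.156]
ee_rot: [0.843, 0.537, -0.0, -0.0]
contact_force: [-0.7, -0.1, -0.5]
finger_gap: 0.274
grasp_force: 21.8
t 25.35 p [460.3 110.  156. ] ydir -25.0 z [-0.  0. -1.] F [-0.7 -0.1 -0.5] T [0.02 0.05 0.04] gap 23.3 gf 21.8 q6 0.56
```

```bash
python3 -m handwheel '[[[2,4.2,1.5],0],[[4,8.4,2.5],0],[[6,12.6,3.5],0],[[8,16.8,4],0],[[10,21,4],0],[[12,25,4],0],[[12,25,4],0],[[12,25,4],0]]';python3 st.py; python3 -m handwheel '[[[0,0,-3],0],[[0,0,-6],0],[[0,0,-9],0],[[0,0,-9],0]]' ;python3 st.py
```

```text
time_s: 26.15
tcp_pos: [0.4723, 0.1353, 0.16]
ee_rot: [0.843, 0.538, -0.0, -0.0]
contact_force: [-1.2, 0.1, -1.0]
finger_gap: 0.27
grasp_force: 21.8
t 26.15 p [472.3 135.3 160. ] ydir -25.0 z [-0.  0. -1.] F [-1.2  0.1 -1. ] T [-0.09  0.44 -0.03] gap 23.0 gf 21.8 q6 0.61
time_s: 26.55
tcp_pos: [0.4726, 0.1351, 0.1514]
ee_rot: [0.843, 0.537, 0.0, -0.0]
contact_force: [-1.4, -0.8, 1.3]
finger_gap: 0.266
grasp_force: 22.1
t 26.55 p [472.6 135.1 151.4] ydir -25.0 z [ 0.  0. -1.] F [-1.4 -0.8  1.3] T [-0.08  0.51  0.01] gap 22.6 gf 22.1 q6 0.61
```

```bash
python3 -m handwheel '[[[0,0,0],0],[[0,0,0],0],[[0,0,0],0],[[0,0,20],0],[[0,0,40],0],[[0,0,40],0],[[0,0,40],0],[[0,0,40],0]]' 100 20;python3 st.py; python3 -m handwheel '[[[0,0,-20],0],[[0,0,-38],0],[[0,0,-38],0],[[0,0,-38],0],[[0,0,-38],0]]';python3 -m handwheel '[[[0,0,0],0],[[0,0,0],0],[[0,0,0],0],[[0,0,0],0],[[0,0,0],0]]' 255 30;python3 st.py
```

```text
time_s: 27.35
tcp_pos: [0.4717, 0.1349, 0.1898]
ee_rot: [0.843, 0.537, -0.001, -0.0]
contact_force: [-0.4, 0.3, 0.2]
finger_gap: 0.609
grasp_force: 0.0
t 27.35 p [471.7 134.9 189.8] ydir -25.0 z [-0.002 -0.    -1.   ] F [-0.4  0.3  0.2] T [-0.02  0.    0.04] gap 51.8 gf 0.0 q6 0.61
time_s: 27.85
tcp_pos: [0.4728, 0.1351, 0.1538]
ee_rot: [0.843, 0.537, 0.0, 0.0]
contact_force: [0.4, -0.1, 0.3]
finger_gap: 0.606
grasp_force: 0.0
time_s: 28.35
tcp_pos: [0.4728, 0.1352, 0.154]
ee_rot: [0.843, 0.537, 0.001, 0.0]
contact_force: [-1.5, 0.3, 3.9]
finger_gap: 0.273
grasp_force: 29.4
t 28.35 p [472.8 135.2 154. ] ydir -25.0 z [ 0.001  0.    -1.   ] F [-1.5  0.3  3.9] T [0.08 0.29 0.01] gap 23.2 gf 29.4 q6 0.61
```

```bash
python3 - <<'E'
import numpy as np
for s in(1,-1):
 for p0 in(-115.3,-115.3+8*s,-115.3+16*s,-115.3+24*s,-115.3+32*s):
  p=np.radians(p0);print(s,p0,[[round(56*(np.cos(p+s*a)-np.cos(p)),1),round(56*(np.sin(p+s*a)-np.sin(p)),1),round(s*a,3)] for a in np.radians([2,4,6,8])])
E
python3 -m handwheel '[[[0,0,-1],0],[[0,0,-2],0],[[0,0,-3],0],[[0,0,-3],0]]' 255 35;python3 st.py
```

```text
1 -115.3 [[np.float64(1.8), np.float64(-0.8), np.float64(0.035)], [np.float64(3.6), np.float64(-1.5), np.float64(0.07)], [np.float64(5.4), np.float64(-2.2), np.float64(0.105)], [np.float64(7.3), np.float64(-2.8), np.float64(0.14)]]
1 -107.3 [[np.float64(1.9), np.float64(-0.5), np.float64(0.035)], [np.float64(3.8), np.float64(-1.0), np.float64(0.07)], [np.float64(5.7), np.float64(-1.4), np.float64(0.105)], [np.float64(7.6), np.float64(-1.8), np.float64(0.14)]]
1 -99.3 [[np.float64(1.9), np.float64(-0.3), np.float64(0.035)], [np.float64(3.9), np.float64(-0.5), np.float64(0.07)], [np.float64(5.8), np.float64(-0.6), np.float64(0.105)], [np.float64(7.8), np.float64(-0.7), np.float64(0.14)]]
1 -91.3 [[np.float64(2.0), np.float64(-0.0), np.float64(0.035)], [np.float64(3.9), np.float64(0.0), np.float64(0.07)], [np.float64(5.9), np.float64(0.2), np.float64(0.105)], [np.float64(7.8), np.float64(0.4), np.float64(0.14)]]
1 -83.3 [[np.float64(1.9), np.float64(0.3), np.float64(0.035)], [np.float64(3.9), np.float64(0.6), np.float64(0.07)], [np.float64(5.8), np.float64(1.0), np.float64(0.105)], [np.
[... 816 characters left out ...]
64(-0.035)], [np.float64(-2.4), np.float64(3.1), np.float64(-0.07)], [np.float64(-3.6), np.float64(4.6), np.float64(-0.105)], [np.float64(-4.7), np.float64(6.3), np.float64(-0.14)]]
-1 -147.3 [[np.float64(-1.0), np.float64(1.7), np.float64(-0.035)], [np.float64(-2.0), np.float64(3.4), np.float64(-0.07)], [np.float64(-2.9), np.float64(5.1), np.float64(-0.105)], [np.float64(-3.8), np.float64(6.9), np.float64(-0.14)]]
time_s: 28.75
tcp_pos: [0.4737, 0.1355, 0.1536]
ee_rot: [0.843, 0.537, 0.001, 0.0]
contact_force: [-5.8, -0.1, 16.5]
finger_gap: 0.268
grasp_force: 35.4
t 28.75 p [473.7 135.5 153.6] ydir -25.0 z [ 0.003  0.001 -1.   ] F [-5.8 -0.1 16.5] T [0.11 1.18 0.01] gap 22.8 gf 35.4 q6 0.61
```

```bash
python3 -m handwheel '[[[1.8,-0.8,1],0.035],[[3.6,-1.5,1],0.07],[[5.4,-2.2,1],0.105],[[7.3,-2.8,1],0.14],[[7.3,-2.8,1],0.14]]';python3 st.py; python3 -m handwheel '[[[1.9,-0.5,0],0.035],[[3.8,-1,0],0.07],[[3.8,-1,0],0.07]]';python3 st.py
```

```text
time_s: 29.25
tcp_pos: [0.4797, 0.133, 0.1533]
ee_rot: [0.803, 0.595, 0.0, -0.001]
contact_force: [-5.5, 1.8, 12.9]
finger_gap: 0.269
grasp_force: 38.2
t 29.25 p [479.7 133.  153.3] ydir -16.9 z [-0.001  0.002 -1.   ] F [-5.5  1.8 12.9] T [0.44 1.5  0.07] gap 22.8 gf 38.2 q6 0.46
time_s: 29.55
tcp_pos: [0.4826, 0.1319, 0.1532]
ee_rot: [0.782, 0.623, -0.001, -0.002]
contact_force: [-8.8, 1.2, 15.1]
finger_gap: 0.271
grasp_force: 40.3
t 29.55 p [482.6 131.9 153.2] ydir -12.9 z [-0.004  0.001 -1.   ] F [-8.8  1.2 15.1] T [ 0.36  2.18 -0.01] gap 23.0 gf 40.3 q6 0.38
```

```bash
python3 -m handwheel '[[[1.9,-0.4,1],0.035],[[3.8,-0.8,1],0.07],[[3.8,-0.8,1],0.07]]';python3 st.py; python3 -m handwheel '[[[1.9,-0.3,0],0.035],[[3.9,-0.5,0],0.07],[[3.9,-0.5,0],0.07]]';python3 st.py;  python3 -m handwheel '[[[1.9,-0.1,0],0.035],[[3.9,-0.2,0],0.07],[[3.9,-0.2,0],0.07]]';python3 st.py
```

```text
time_s: 29.85
tcp_pos: [0.4862, 0.1309, 0.1533]
ee_rot: [0.76, 0.65, -0.001, -0.002]
contact_force: [-7.6, 2.1, 10.9]
finger_gap: 0.264
grasp_force: 39.0
t 29.85 p [486.2 130.9 153.3] ydir -8.9 z [-0.004  0.001 -1.   ] F [-7.6  2.1 10.9] T [0.25 1.86 0.04] gap 22.5 gf 39.0 q6 0.31
time_s: 30.15
tcp_pos: [0.49, 0.1303, 0.1532]
ee_rot: [0.737, 0.676, -0.001, -0.002]
contact_force: [-7.0, 0.0, 10.8]
finger_gap: 0.268
grasp_force: 39.0
t 30.15 p [490.  130.3 153.2] ydir -4.9 z [-0.004  0.001 -1.   ] F [-7.   0.  10.8] T [0.2  1.92 0.  ] gap 22.7 gf 39.0 q6 0.24
time_s: 30.45
tcp_pos: [0.4946, 0.13, 0.1516]
ee_rot: [0.713, 0.701, -0.0, -0.001]
contact_force: [-1.3, 1.6, -0.4]
finger_gap: 0.267
grasp_force: 34.8
t 30.45 p [494.6 130.  151.6] ydir -0.9 z [-0.001  0.    -1.   ] F [-1.3  1.6 -0.4] T [ 0.32  0.27 -0.01] gap 22.7 gf 34.8 q6 0.17
```

The nose has started dropping. I'll follow it down.

```bash
python3 -m handwheel '[[[0,0,-1.5],0],[[0,0,-3],0],[[0,0,-3],0]]';python3 st.py; python3 -m handwheel '[[[0.5,0,-1.5],0],[[1,0,-3],0],[[1,0,-3],0]]';python3 st.py
```

```text
time_s: 30.75
tcp_pos: [0.4946, 0.1298, 0.1483]
ee_rot: [0.713, 0.701, -0.0, -0.001]
contact_force: [-1.7, 2.5, -1.1]
finger_gap: 0.27
grasp_force: 34.8
t 30.75 p [494.6 129.8 148.3] ydir -0.9 z [-0.001  0.    -1.   ] F [-1.7  2.5 -1.1] T [ 0.4   0.34 -0.  ] gap 22.9 gf 34.8 q6 0.17
time_s: 31.05
tcp_pos: [0.496, 0.1298, 0.1459]
ee_rot: [0.713, 0.701, -0.0, -0.0]
contact_force: [-2.8, 2.1, -0.2]
finger_gap: 0.266
grasp_force: 34.9
t 31.05 p [496.  129.8 145.9] ydir -0.9 z [-0.  0. -1.] F [-2.8  2.1 -0.2] T [ 0.44  0.47 -0.03] gap 22.6 gf 34.9 q6 0.17
```

```bash
python3 -m handwheel '[[[0,0.3,-3],0],[[0,0.5,-6],0],[[0,0.5,-9],0],[[0,0.5,-12],0],[[0,0.5,-15],0],[[0,0.5,-15],0]]';python3 st.py; python3 -m handwheel '[[[0,0,-3],0],[[0,0,-6],0],[[0,0,-9],0],[[0,0,-12],0],[[0,0,-15],0],[[0,0,-15],0]]';python3 st.py
```

```text
time_s: 31.65
tcp_pos: [0.4965, 0.1311, 0.1324]
ee_rot: [0.713, 0.701, 0.001, -0.0]
contact_force: [-4.1, 5.7, 9.2]
finger_gap: 0.267
grasp_force: 36.8
t 31.65 p [496.5 131.1 132.4] ydir -0.9 z [ 0.001  0.002 -1.   ] F [-4.1  5.7  9.2] T [ 0.75  1.26 -0.01] gap 22.7 gf 36.8 q6 0.17
time_s: 32.25
tcp_pos: [0.4968, 0.1324, 0.1194]
ee_rot: [0.713, 0.701, 0.002, -0.001]
contact_force: [-9.4, 9.5, 17.1]
finger_gap: 0.265
grasp_force: 38.7
t 32.25 p [496.8 132.4 119.4] ydir -0.9 z [ 0.001  0.005 -1.   ] F [-9.4  9.5 17.1] T [ 1.31  2.1  -0.04] gap 22.5 gf 38.7 q6 0.17
```

```bash
python3 -m handwheel '[[[-2,2,1],0],[[-3,3.5,1],0],[[-3,3.5,0],0]]';python3 st.py; python3 -m handwheel '[[[0,0,-2],0],[[0,0,-4],0],[[0,0,-6],0],[[0,0,-6],0]]';python3 st.py
```

```text
time_s: 32.55
tcp_pos: [0.4946, 0.1335, 0.1171]
ee_rot: [0.713, 0.702, 0.001, 0.002]
contact_force: [0.9, 0.3, 4.0]
finger_gap: 0.268
grasp_force: 34.5
t 32.55 p [494.6 133.5 117.1] ydir -0.9 z [ 0.004 -0.001 -1.   ] F [0.9 0.3 4. ] T [-0.26 -0.3   0.02] gap 22.8 gf 34.5 q6 0.18
time_s: 32.95
tcp_pos: [0.4937, 0.1338, 0.1101]
ee_rot: [0.713, 0.701, 0.001, 0.0]
contact_force: [3.0, 1.4, 3.9]
finger_gap: 0.269
grasp_force: 34.3
t 32.95 p [493.7 133.8 110.1] ydir -0.9 z [ 0.002  0.001 -1.   ] F [3.  1.4 3.9] T [ 0.05 -0.74  0.02] gap 22.8 gf 34.3 q6 0.18
```

Good alignment. I'll press it home.

```bash
python3 -m handwheel '[[[0.5,0,-2],0],[[1,0.3,-4],0],[[1,0.3,-6],0],[[1,0.3,-6],0]]';python3 st.py; python3 -m handwheel '[[[0,0,-1.5],0],[[0,0,-3],0],[[0,0,-4.5],0],[[0,0,-4.5],0],[[0,0,-4.5],0]]';python3 st.py
```

```text
time_s: 33.35
tcp_pos: [0.4938, 0.1341, 0.1034]
ee_rot: [0.713, 0.701, -0.0, -0.0]
contact_force: [2.5, 2.7, 0.9]
finger_gap: 0.264
grasp_force: 34.2
t 33.35 p [493.8 134.1 103.4] ydir -0.9 z [-0.001  0.    -1.   ] F [2.5 2.7 0.9] T [ 0.19 -0.4   0.04] gap 22.5 gf 34.2 q6 0.18
time_s: 33.85
tcp_pos: [0.4944, 0.1342, 0.102]
ee_rot: [0.713, 0.701, -0.0, -0.0]
contact_force: [-3.6, 1.4, 16.3]
finger_gap: 0.267
grasp_force: 35.7
t 33.85 p [494.4 134.2 102. ] ydir -0.9 z [-0. -0. -1.] F [-3.6  1.4 16.3] T [-0.18  0.89  0.01] gap 22.7 gf 35.7 q6 0.18
```

```bash
python3 -m handwheel '[[[0,0,-1.5],0],[[0,0,-3],0],[[0,0,-3],0]]' 255 45;python3 st.py; python3 -m handwheel '[[[0,0,4],0],[[0,0,6],0],[[0,0,6],0],[[0,0,6],0],[[0,0,30],0],[[0,0,70],0],[[0,0,70],0],[[0,0,70],0]]' 120;python3 st.py;  python3 -m handwheel '[[[0,0,0],0],[[0,0,0],0],[[0,0,-20],0],[[0,0,-35],0],[[0,0,-38],0],[[0,0,-38],0],[[0,0,-38],0]]' 255;python3 st.py
```

```text
time_s: 34.15
tcp_pos: [0.4948, 0.1342, 0.1018]
ee_rot: [0.713, 0.702, -0.0, -0.0]
contact_force: [-12.0, 1.2, 31.8]
finger_gap: 0.264
grasp_force: 44.4
t 34.15 p [494.8 134.2 101.8] ydir -0.9 z [-0.001 -0.    -1.   ] F [-12.    1.2  31.8] T [-0.52  2.3  -0.03] gap 22.4 gf 44.4 q6 0.18
time_s: 34.95
tcp_pos: [0.4945, 0.134, 0.1672]
ee_rot: [0.713, 0.701, 0.0, 0.0]
contact_force: [0.5, 0.5, -1.1]
finger_gap: 0.533
grasp_force: 0.0
t 34.95 p [494.5 134.  167.2] ydir -0.9 z [ 0.001  0.    -1.   ] F [ 0.5  0.5 -1.1] T [-0.04 -0.04  0.07] gap 45.3 gf 0.0 q6 0.18
time_s: 35.65
tcp_pos: [0.4938, 0.1339, 0.1281]
ee_rot: [0.713, 0.701, -0.0, -0.0]
contact_force: [0.1, 0.2, -0.5]
finger_gap: 0.002
grasp_force: 0.0
t 35.65 p [493.8 133.9 128.1] ydir -0.9 z [-0.001 -0.    -1.   ] F [ 0.1  0.2 -0.5] T [0.   0.01 0.02] gap 0.2 gf 0.0 q6 0.18
```

Tips are at about 114 mm without contact, so the knob's top is below that. I'll press lightly on it to verify, then clear away.

```bash
python3 -m handwheel '[[[0,0,-1],0],[[0,0,-2],0],[[0,0,-3],0],[[0,0,-4],0],[[0,0,-4],0]]';python3 st.py; python3 -m handwheel '[[[0,0,-2],0],[[0,0,-4],0],[[0,0,-4],0]]';python3 st.py; python3 -m handwheel '[[[0,0,30],0],[[0,0,80],0],[[0,0,120],0],[[-80,200,150],0],[[-160,300,150],0],[[-230,400,150],0],[[-230,420,150],0],[[-230,420,150],0],[[-230,420,150],0],[[-230,420,150],0],[[-230,420,150],0],[[-230,420,150],0]]' 0;python3 st.py
python3 - <<'E'
from h import *
for n,x,y,w,h in(("scene",195,140,45,40),("top",195,180,34,26)):
  b=cv2.cvtColor(vision.capture(n),cv2.COLOR_BGR2GRAY)
  B=np.array([.4938,.1339,.084]);print(n,proj(n,[B,B+[0,0,.016],B+[0,0,.028],[.4725,.135,.084]]).round(1).tolist())
  for r in range(y,y+h):print(r,''.join(" .:-=+*#%@"[9-int(v)//26] for v in b[r,x:x+w]))
E
```

```text
time_s: 36.15
tcp_pos: [0.4947, 0.1344, 0.1262]
ee_rot: [0.713, 0.701, 0.001, 0.0]
contact_force: [-2.8, 0.9, 6.9]
finger_gap: -0.002
grasp_force: 3.5
t 36.15 p [494.7 134.4 126.2] ydir -0.9 z [ 0.001  0.001 -1.   ] F [-2.8  0.9  6.9] T [ 0.07  0.49 -0.04] gap -0.2 gf 3.5 q6 0.18
time_s: 36.45
tcp_pos: [0.4959, 0.1348, 0.126]
ee_rot: [0.713, 0.701, 0.002, 0.001]
contact_force: [-8.9, -0.5, 23.6]
finger_gap: -0.003
grasp_force: 11.4
t 36.45 p [495.9 134.8 126. ] ydir -0.9 z [ 0.003  0.001 -1.   ] F [-8.9 -0.5 23.6] T [-0.05  1.7  -0.08] gap -0.2 gf 11.4 q6 0.18
time_s: 37.65
tcp_pos: [0.2776, 0.5292, 0.2692]
ee_rot: [0.713, 0.702, 0.0, 0.0]
contact_force: [0.7, 0.1, -0.1]
finger_gap: 0.993
grasp_force: 0.0
t 37.65 p [277.6 529.2 269.2] ydir -0.9 z [ 0.001  0.    -1.   ] F [ 0.7  0.1 -0.1] T [ 0.03 -0.05 -0.06] gap 84.4 gf 0.0 q6 1.01
scene [[215.1, 156.5], [214.7, 152.5], [214.4, 149.4], [209.6, 160.6]]
140 +++++==-:..:-==+**+-:...........::...........
141 ++++++=--::-==+*##*+-:.......................
142 ++++++++=--+*+**###+=:............:..........
143 ++++***+===*#******+-:.......:
[... 2198 characters left out ...]
88 ++++++++**##%%%#*+=---=*###**+++++
189 +++++++++**####**+==--=*###**+++++
190 +++++++++++*****++++==+*###*++++++
191 ++++++++++++++++++++++**###*++++++
192 +++++++++++++++++++++**##***++++++
193 ++++++++++++++++++++***###**++++++
194 +++++++++++++++++++++*##****++++++
195 ++++++++++++++++++++**###***++++++
196 ++++++++++++++++++++*###***+++++++
197 +++++++++++++++++++**####**+++++++
198 +++++++++++++++++++**##*#**+++++++
199 ++++++++++++++++++**##*#***+++++++
200 +++++++++++++++++**###***+++++++++
201 +++++++++++++++++**###***+++++++++
202 ++++++++++++++++**####***+++++++++
203 +++++++++++++++**###****++++++++++
204 +++*++++++++++***####***++++++++++
205 ++****+++++++***###****+++++++++++
```

Contact came at TCP z = 126.0, so the knob's top is at 112 mm, exactly the seated height. Both images show the knob low on the bush.

```bash
python3 -c "
from rig import ticket
print(ticket.job_done())"
```

```text
the job is handed in; nothing more can be done
None
```

The index pin is fully home in an index hole, with its collar seated on the bush (knob top felt at 112 mm). The arm is clear, the job took about 38 s and is handed in. While being stood in the bush, the pin stuck at a 20° lean on the first release, so I straightened it by the knob and let go again before turning the plate.

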